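# Index a spindle under its spring plunger and clamp it

## Task

Bring the loose spindle in the V-block fixture to its index: with closed fingertips push it along gently by its end on the lever clamp's side until the spring plunger drops fully into its groove and it comes up firm, then press it back from the opposite end, as firmly, to prove that it is locked both ways. About 10 N is right each time, and 20 N on the spindle would hurt the plunger. Then swing the lever clamp right down onto the spindle, let go, and leave the things around the fixture where they stand.

Things in the scene. Friction and masses are not known exactly. Their poses are not given: they have to be found in the camera images.
- fixture: Grey fixture bolted to the bench: base plate 150 x 270 x 14 mm and two steel V-blocks 110 mm apart (26 mm thick, tops 57 mm above the bench) that carry the spindle. Origin on the bench straight below the spindle's axis, midway between the V-blocks; x points away to the rail at the back, y along the spindle, z up.
- rail_top (a point): Middle of the top of the slotted aluminium rail (30 x 250 x 30 mm, along y) at the back of the fixture. Two brackets were slid along it by hand and tightened: the clamp's, and the plunger's, which is not tracked. They stand on opposite sides of the middle, either one on the +y side; the plunger is 18 to 28 mm from the middle (fixture y), right above the spindle's axis.
- spindle: Loose round aluminium spindle, 200 mm long, 32 mm thick, 0.4 to 0.7 kg, in the V-blocks, axis 60 mm above the bench. Origin in its axis at mid-length; its y runs along it to the flat ends (+-100 mm). A tapered groove, 12 mm wide, runs round the very middle; it starts within 6 mm of the fixture's middle. It slides under 3 to 9 N and can roll; once caught in the groove it has about 2 mm of play.
- plunger (a joint): Drop of the spring plunger (m): 0 = its tapered nose (5 mm at the tip) rides on the spindle, 0.008 = fully home in the groove. A 3.5 N spring drives it down; it needs no handling. Its steel arm (24 mm wide) reaches from the rail over the spindle 95 to 112 mm above the bench; its black knob (23 mm wide) ends 141 mm above the bench.
- clamp (a joint): Angle of the lever clamp (rad): 0 = down, its rubber foot (78 mm from the pivot) on the spindle; about 1.7 = open, the lever upright and leaning slightly back from the robot. The pivot is stiff (0.5 N m): the lever stays where it is left. At angle a the lever points from the pivot cos(a) along the fixture's -x and sin(a) up.
- clamp_pivot (a point): Middle of the clamp lever's pivot pin, 100 mm above the bench, 78 mm behind the spindle's axis; the pin lies along the fixture's y. The sign of its y in the fixture's frame tells the clamp's side.
- clamp_grip (a point): Middle of the clamp lever's red round grip (17 mm thick, reaching from 87 to 148 mm from the pivot), 118 mm from the pivot. The steel lever between pivot and grip is 13 mm wide and 10 mm thick.
- oil_bottle: Small pale bottle with a yellow spout, 51 mm diameter, 144 mm high, standing beside the fixture; origin under its middle. To be left alone.
- drill_jig: Aluminium drill jig, 60 x 110 x 33 mm, lying behind the fixture; origin under its middle. To be left alone.
- bin_studs: Small red stacking bin with studs, 70 x 120 x 50 mm, behind the fixture; origin under its middle. To be left alone.

How it is judged:
By the outcome, as a careful person would: the job done as asked, in the order asked, and still so for the second after the job is handed in, with the robot touching nothing.
It also fails if it takes over 66 s, if anything falls off the work surface, if the arm or the gripper's body presses on something with over 40 N, if the wrist force passes 120 N, or if a joint passes its speed limit or range.

## Robot

A 6-joint arm with a two-finger parallel gripper is mounted at the origin on the work surface; the furniture and walls round the work are solid. World frame = base frame: x ahead of the robot, y to its left, z up, the work surface at z = 0. Lengths are in m, angles in rad, forces in N, time in s.
With the tool pointing down it reaches from about 0.3 to 0.75 m from the base axis. Payload 8.5 kg.
Tool frame: the origin (TCP) lies between the finger pads; the fingertips stand 11 mm ahead of it and the grasp point (between the pads) lies 8 mm behind it; z points along the fingers, y is the line along which they close (so a half turn about z gives the same grasp; the last joint's range is limited). The gripper opens to 85 mm and grips with 20 to 120 N. Pads are 22 mm wide; open, the fingers measure 114 mm over their backs; the gripper's body (76 mm by 85 mm) begins 54 mm behind the grasp point. The pads swing forward as they close: fully open they stand 13 mm farther back than shut.
Start: joints at [1.122, 0.381, 1.297, -0, 1.464, -0.215], TCP at [0.127, 0.535, 0.242] pointing down, gripper open.
Joint ranges: [-3.11, 3.11], [-0.89, 2.33], [0.22, 2.48], [-1.42, 4.56], [0.17, 2.85], [-2.88, 2.88]. Speed limits (rad/s): [2.39, 2.39, 3.14, 3.14, 3.14, 3.14].

## Interface

Orientations are given as [roll, pitch, yaw] about the fixed x, y, z axes, in that order (R = Rz(yaw) Ry(pitch) Rx(roll)).
In Python, from cell import ctrl gives the robot as it stands.
- The arm moves only by the tool servo_tool, never from a script. Its argument "moves" is a list of rows, each a list of 7 numbers: the shift along the tool's x, y, z in cm, then the turn, a rotation vector about the tool's x, y, z in rad, then the closure, from -1 (fully open) to 1 (shut). In form: [[dx, dy, dz, ax, ay, az, fingers], ...]. A call has 1 to 10 rows; each row shifts and turns the commanded pose from where the row before left it, along the tool's axes as they then stand; what a row does not reach is not made up. A row lasts 1/10 s, in which the tool goes at most 50 mm and 8.59 degrees, less where a joint would pass 70% of its speed; a pose out of reach is approached as far as the arm can. A call with a gripper value outside its range is refused whole. The fingers move at their own pace and stop on an object; "squeeze" is the grip in N (left out, the last holds). Time passes only in rows, so rows that do not move let the fingers close. It gives the time, the measured TCP pose, the force, the opening and the grip force at its end, in the units of the state.
- ctrl.get_obs(): the state, without advancing time (a new reading comes with each control period).
- ctrl.grab_frame(name): name is "scene" or "top" or "wrist"; returns the picture (480x640x3 uint8, blue, green, red); there is no depth.
- ctrl.calibration(name): a dict with "intrinsics" (3x3 intrinsics, pixels), "xyz" and "attitude" of the camera in the world. Camera axes: x right, y down, z forward; pixel columns grow to the right and rows downward; lengths in m; the calibration is good to about 2 mm. A picture is of the moment at which its call begins: read the wrist's pose just before it. calibration takes no time and is no camera call; for the wrist camera it gives the pose at the moment of the call.
- ctrl.hand_in(): hands the job in; it is judged then, once.
The state is a dict: "t": time; "joints": joint angles; "dq": joint speeds; "joint_efforts": joint torques, N m; "tcp_pos": TCP position; "tool_rot": TCP orientation; "ft_force": force on the tool from outside, world axes, zero at the start; "ft_torque": the same for the moment, N m; "finger_gap": opening from 0.0 (shut) to 1.0 (fully open); "grasp_force": force on a finger pad.
Only numpy, scipy, OpenCV 4.12 (cv2) and the standard library are available. Lean on these libraries where they do the work, as an engineer would, in place of code of your own. Each camera call takes 0.05 s, during which the arm holds its last target. There are 200 camera calls.

## Working session

There is one attempt and no reset: what is moved stays moved. The work goes in short steps, Python scripts to look and compute and a tool call to move; the robot and the scene stay as the last step left them, time stands still between calls to the robot, and variables do not carry over. Pictures are saved under pics/ and viewed, at most 10 in all, crops included, and the job is handed in when it is done.

Besides the shell and the picture viewer there is one more tool, called after ">>>" in YAML: its name, and indented under it one key for each argument. servo_tool: Moves the arm, as the interface text tells. Its arguments: {"type":"object","properties":{"moves":{"type":"array"},"squeeze":{"type":"number"}},"required":["moves"]}

```bash
mkdir -p pics
python3 - <<'E'
from cell import ctrl
import cv2,numpy as np
o=ctrl.get_obs();print({k:np.round(v,3) for k,v in o.items()})
for n in("scene","top"):
    c=ctrl.calibration(n);print(n,c)
    cv2.imwrite(f"pics/{n}0.png",ctrl.grab_frame(n))
E
```

```text
{'t': np.float64(0.0), 'joints': array([ 1.122,  0.381,  1.298,  0.   ,  1.464, -0.215]), 'dq': array([ 0.001, -0.002, -0.002,  0.   , -0.001, -0.001]), 'joint_efforts': array([-0.0000e+00, -4.4846e+01, -2.3128e+01, -0.0000e+00,  5.0000e-03,
        0.0000e+00]), 'tcp_pos': array([0.127, 0.535, 0.242]), 'tool_rot': array([-3.14 , -0.   ,  2.908]), 'ft_force': array([ 0.392, -0.723, -0.4  ]), 'ft_torque': array([-0.001, -0.021, -0.042]), 'grasp_force': np.float64(0.0), 'finger_gap': np.float64(0.996)}
scene {'intrinsics': array([[611.73106864,   0.        , 319.00920639],
       [  0.        , 611.73106864, 239.90537993],
       [  0.        ,   0.        ,   1.        ]]), 'xyz': array([0.05088304, 0.58935963, 0.72720688]), 'attitude': array([-2.26414497, -0.01334682, -2.31414407])}
top {'intrinsics': array([[461.68038551,   0.        , 322.6008661 ],
       [  0.        , 461.68038551, 240.77776356],
       [  0.        ,   0.        ,   1.        ]]), 'xyz': array([0.50086105, 0.08171123, 0.96268208]), 'attitude': array([-3.02230018,  0.00404063, -1.57613537])}
```

View pics/scene0.png

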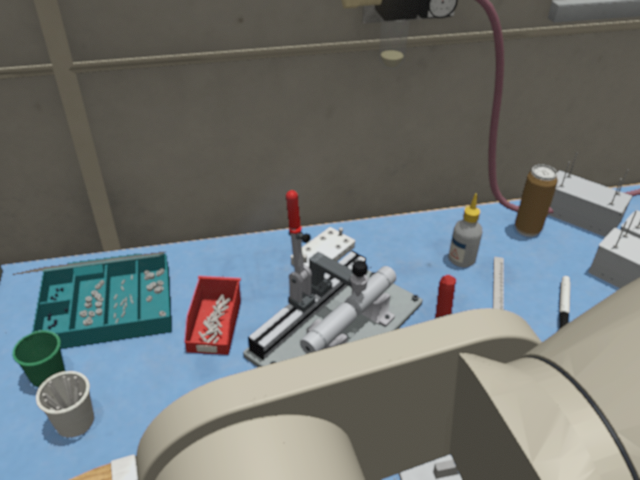

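View pics/top0.png

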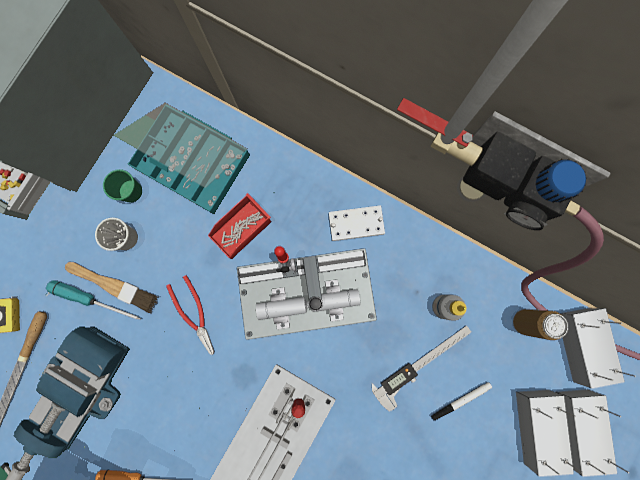

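The scene view shows the fixture with the clamp upright (grip at 293,210) and the plunger knob at (360,268). In the top view the spindle runs from (256,310) to (360,298). The clamp grip is at (281,254) on the left (+y) side, the knob at (316,303) and the bottle at (450,306).

```bash
python3 - <<'E'
import cv2
i=cv2.imread("pics/top0.png")[225:350,220:390]
cv2.imwrite("pics/topc.png",cv2.resize(i,None,fx=4.6,fy=4.6,interpolation=cv2.INTER_CUBIC))
E
cat > h.py <<'E'
import numpy as np,cv2
from scipy.spatial.transform import Rotation as R
from cell import ctrl
def ray(n,u,v):
    c=ctrl.calibration(n);K=c["intrinsics"]
    d=R.from_euler("xyz",c["attitude"]).apply(np.linalg.solve(K,[u,v,1.]))
    return c["xyz"],d
def plane(n,u,v,z):
    o,d=ray(n,u,v);return o+d*(z-o[2])/d[2]
def proj(n,P):
    c=ctrl.calibration(n);q=R.from_euler("xyz",c["attitude"]).inv().apply(np.atleast_2d(P)-c["xyz"])@c["intrinsics"].T
    return q[:,:2]/q[:,2:]
def tri(n1,p1,n2,p2):
    a,d=ray(n1,*p1);b,e=ray(n2,*p2)
    s=np.linalg.lstsq(np.c_[d,-e],b-a,rcond=None)[0]
    return (a+d*s[0]+b+e*s[1])/2,np.linalg.norm(a+d*s[0]-b-e*s[1])
E
```

```text
(no output)
```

View pics/topc.png

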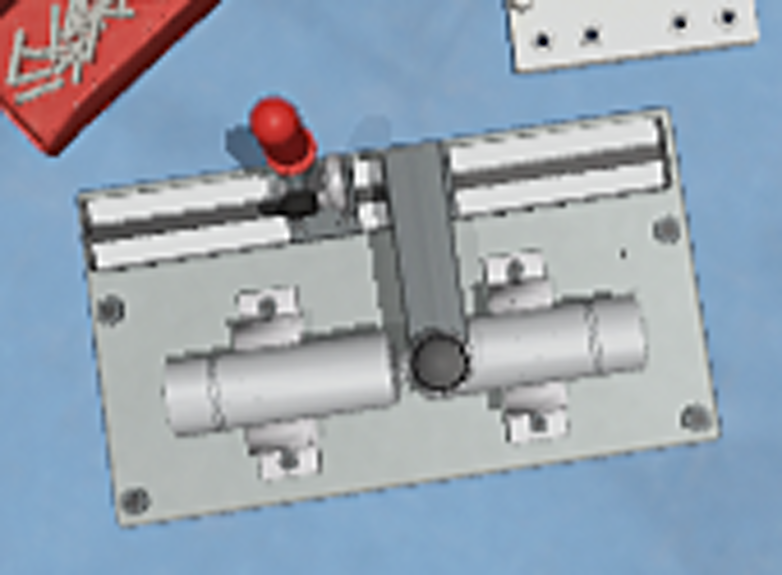

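The crop shows the base plate corners (80,190), (668,108), (718,437) and (120,525), the spindle ends at x≈170 and x≈642, and the groove at (400,365). The plunger knob is at (440,360), to the right of the groove on the -y side. The clamp is on the left, the +y side.

Run:
```python
from h import *
f=lambda u,v,z:plane("top",220+u/4.6,225+v/4.6,z)
C=np.array([f(*p,.014) for p in[(80,190),(668,108),(718,437),(120,525)]]);print("plate",C.round(4).tolist())
A=f(171,397,.06);B=f(642,333,.06);print("spindle",A.round(4),B.round(4),np.linalg.norm(A-B))
# silhouettes: four side points
S=[f(*p,.06) for p in[(172,357),(180,437),(637,295),(648,370)]];print(np.round(S,4).tolist())
rt=[f(*p,.03) for p in[(87,203),(660,118),(666,188),(95,268)]];print("rail14+30?",np.round(np.mean([f(*p,.044) for p in[(87,203),(660,118),(666,188),(95,268)]],0),4))
d=(A-B)[:2]/np.linalg.norm((A-B)[:2]);print("ydir",d,np.arctan2(d[1],d[0])-np.pi/2)
e=C[0]-C[1];print("plate yaw",np.arctan2(e[1],e[0])-np.pi/2, "groove",f(400,365,.06),"knob",f(441,360,.141))
y=np.r_[d,0];x=np.array([d[1],-d[0],0]);
print("x,y",x,y)
c=C.mean(0);
for n,p in dict(A=A,B=B,g=f(400,365,.06),knob=f(441,360,.141),plate=c,knobscene=0*A).items(): print(n,(p-c)@x*1e3,(p-c)@y*1e3)
# clamp grip: top tip
i=cv2.imread("pics/top0.png")
g=tri("top",(281,249.5),"scene",(292,194));print("griptip",g,(g[0]-c)@x,(g[0]-c)@y)
for n,p in dict(bottle_top=(459,308),).items(): print(n,plane("top",*p,.144))
print("bottle base",plane("top",438,300,0),plane("top",442,305,.1))
```

```text
plate [[0.5627, 0.2605, 0.014], [0.5981, -0.003, 0.014], [0.4522, -0.0226, 0.014], [0.4155, 0.2405, 0.014]]
spindle [0.4724 0.2121 0.06  ] [0.498  0.0137 0.06  ] 0.20010270072823355
[[0.4891, 0.2119, 0.06], [0.4558, 0.2081, 0.06], [0.514, 0.0155, 0.06], [0.4826, 0.0114, 0.06]]
rail14+30? [0.5583 0.126  0.044 ]
ydir [-0.12825133  0.9917417 ] 0.12860554512261224
plate yaw 0.1333581486386448 groove [0.48520573 0.11575407 0.06      ] knob [0.48842746 0.09697212 0.141     ]
x,y [0.9917417  0.12825133 0.        ] [-0.12825133  0.9917417   0.        ]
A -22.498274231663412 96.92636070832299
B -22.498274231663412 -103.17634001991055
g -22.132802153331763 -0.2779785909572041
knob -21.346483358391033 -19.318009149251704
plate 0.0 0.0
knobscene -518.1771656265306 -52.84783457171885
griptip (array([0.57401463, 0.14966759, 0.24095894]), np.float64(0.00015396656374675849)) 0.07029214954927221 0.021965613845638072
bottle_top [ 0.4789136  -0.15401295  0.144     ]
bottle base [ 0.49163961 -0.15279743  0.        ] [ 0.48338879 -0.13550528  0.1       ]
```

>>> servo_tool:
  moves:
    - [0,0,0,0,0,0.134,1]
    - [0,0,0,0,0,0.134,1]
    - [0,0,0,0,0,0.134,1]
    - [0,0,0,0,0,0.134,1]
    - [0,0,0,0,0,0.134,1]
    - [0,0,0,0,0,0.134,1]
    - [0,0,0,0,0,0.134,1]
    - [0,0,0,0,0,0.134,1]
    - [0,0,0,0,0,0.134,1]
    - [0,0,0,0,0,0,1]
  squeeze: 40

```text
t: 1.1
tcp_pos: [0.1273, 0.5349, 0.242]
tool_rot: [-3.141, 0.001, 1.701]
ft_force: [-0.4, -0.1, 0.2]
finger_gap: -0.0
grasp_force: 0.0
```

```bash
cat >> h.py <<'E'
S=np.array([.4852,.1129,0]);Y=np.array([-.1283,.9917,0]);X=np.array([.9917,.1283,0])
def fix(P): P=np.asarray(P)-S; return np.array([P@X,P@Y,P[2]])
def wor(f): return S+f[0]*X+f[1]*Y+np.array([0,0,f[2]])
def go(f):
    o=ctrl.get_obs();Rt=R.from_euler("xyz",o["tool_rot"])
    print("t",o["t"],"fix mm",(fix(o["tcp_pos"])*1e3).round(1),"rpy",o["tool_rot"].round(3),"F",o["ft_force"].round(2),"need cm",(Rt.inv().apply(wor(f)-o["tcp_pos"])*100).round(2))
E
python3 -c "
from h import *
go([0,.125,.2])"
```

```text
t 1.1 fix mm [-300.7  464.4  242. ] rpy [-3.141e+00  1.000e-03  1.701e+00] F [-0.43 -0.07  0.17] need cm [-33.97  30.04   4.21]
```

>>> servo_tool:
  moves:
    - [-3.4,3,0,0,0,0,1]
    - [-3.4,3,0,0,0,0,1]
    - [-3.4,3,0,0,0,0,1]
    - [-3.4,3,0,0,0,0,1]
    - [-3.4,3,0,0,0,0,1]
    - [-3.4,3,0,0,0,0,1]
    - [-3.4,3,1,0,0,0,1]
    - [-3.4,3,1,0,0,0,1]
    - [-3.4,3,1,0,0,0,1]
    - [-3.4,3,1,0,0,0,1]

```text
t: 2.1
tcp_pos: [0.4704, 0.2356, 0.2019]
tool_rot: [-3.141, -0.0, 1.706]
ft_force: [1.1, 0.9, 0.1]
finger_gap: 0.0
grasp_force: 0.0
```

```bash
python3 -c "
from h import *
cv2.imwrite('pics/w1.png',ctrl.grab_frame('wrist'))
go([0,.125,.055])
print(proj('wrist',[wor([0,.1,.06]),wor([0,-.1,.06])]))"
```

```text
t 2.15 fix mm [  4.7 119.1 200. ] rpy [-3.141e+00  2.000e-03  1.702e+00] F [ 4.28 -4.53 -0.54] need cm [ 0.62 -0.46 14.5 ]
[[314.63723286 258.95818773]
 [315.15391301 468.23123723]]
```

View pics/w1.png

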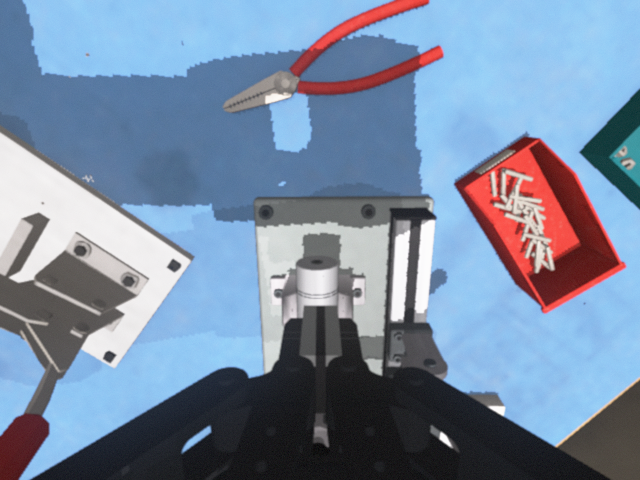

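The wrist view shows the spindle's +y end at about (319,262), within 2 mm of the prediction. The path down beside it is clear.

>>> servo_tool:
  moves:
    - [0.3,-0.15,2,0,0,0,1]
    - [0.3,-0.15,2,0,0,0,1]
    - [0,0,2,0,0,0,1]
    - [0,0,2,0,0,0,1]
    - [0,0,2,0,0,0,1]
    - [0,0,2,0,0,0,1]
    - [0,0,1.5,0,0,0,1]
    - [0,0,1,0,0,0,1]
    - [0,0,0,0,0,0,1]
    - [0,0,0,0,0,0,1]

```text
t: 3.15
tcp_pos: [0.4657, 0.2428, 0.0577]
tool_rot: [3.141, -0.0, 1.703]
ft_force: [0.6, 0.7, -0.2]
finger_gap: -0.001
grasp_force: 0.0
```

>>> servo_tool:
  moves:
    - [-0.2,0,0,0,0,0,1]
    - [-0.2,0,0,0,0,0,1]
    - [-0.2,0,0,0,0,0,1]
    - [-0.2,0,0,0,0,0,1]
    - [-0.1,0,0,0,0,0,1]
    - [-0.1,0,0,0,0,0,1]
    - [0,0,0,0,0,0,1]
    - [0,0,0,0,0,0,1]

```text
t: 3.95
tcp_pos: [0.4668, 0.2328, 0.0573]
tool_rot: [-3.142, -0.0, 1.702]
ft_force: [0.6, 0.5, 0.0]
finger_gap: -0.0
grasp_force: 0.0
```

```bash
python3 -c "
from h import *
go([0.002,.111,.055])"
```

```text
t 3.95 fix mm [ -2.9 121.2  57.3] rpy [-3.142 -0.     1.702] F [0.62 0.46 0.01] need cm [-1.03  0.48  0.23]
```

>>> servo_tool:
  moves:
    - [-0.2,0.2,0,0,0,0,1]
    - [-0.2,0.2,0,0,0,0,1]
    - [-0.1,0,0,0,0,0,1]
    - [-0.1,0,0,0,0,0,1]
    - [0,0,0,0,0,0,1]

```text
t: 4.45
tcp_pos: [0.4715, 0.2272, 0.0573]
tool_rot: [-3.141, 0.0, 1.702]
ft_force: [-0.1, 0.4, -0.2]
finger_gap: 0.005
grasp_force: 0.0
```

>>> servo_tool:
  moves:
    - [-0.1,0,0,0,0,0,1]
    - [-0.1,0,0,0,0,0,1]
    - [0,0,0,0,0,0,1]

```text
t: 4.75
tcp_pos: [0.4718, 0.2252, 0.0573]
tool_rot: [-3.142, 0.0, 1.702]
ft_force: [1.2, 0.2, 0.1]
finger_gap: 0.003
grasp_force: 0.0
```

>>> servo_tool:
  moves:
    - [-0.1,0,0,0,0,0,1]
    - [-0.1,0,0,0,0,0,1]
    - [0,0,0,0,0,0,1]

```text
t: 5.05
tcp_pos: [0.472, 0.2237, 0.0574]
tool_rot: [3.141, -0.001, 1.702]
ft_force: [-0.6, 3.3, -0.1]
finger_gap: 0.001
grasp_force: 2.1
```

>>> servo_tool:
  moves:
    - [-0.1,0,0,0,0,0,1]
    - [-0.1,0,0,0,0,0,1]
    - [0,0,0,0,0,0,1]

```text
t: 5.35
tcp_pos: [0.4723, 0.2216, 0.0574]
tool_rot: [3.141, -0.0, 1.702]
ft_force: [-0.1, 5.1, -0.1]
finger_gap: -0.004
grasp_force: 2.1
```

>>> servo_tool:
  moves:
    - [-0.1,0,0,0,0,0,1]
    - [-0.1,0,0,0,0,0,1]
    - [-0.1,0,0,0,0,0,1]
    - [-0.1,0,0,0,0,0,1]

```text
t: 5.75
tcp_pos: [0.4729, 0.2177, 0.0574]
tool_rot: [3.141, -0.001, 1.702]
ft_force: [0.1, 5.5, -1.0]
finger_gap: -0.001
grasp_force: 2.7
```

>>> servo_tool:
  moves:
    - [-0.1,0,0,0,0,0,1]
    - [-0.1,0,0,0,0,0,1]
    - [-0.1,0,0,0,0,0,1]
    - [0,0,0,0,0,0,1]

```text
t: 6.15
tcp_pos: [0.4733, 0.2145, 0.0574]
tool_rot: [3.141, -0.0, 1.702]
ft_force: [-0.5, 4.7, 0.4]
finger_gap: 0.003
grasp_force: 2.0
```

>>> servo_tool:
  moves:
    - [-0.1,0,0,0,0,0,1]
    - [-0.1,0,0,0,0,0,1]
    - [0,0,0,0,0,0,1]

```text
t: 6.45
tcp_pos: [0.4735, 0.212, 0.0573]
tool_rot: [-3.141, 0.001, 1.702]
ft_force: [-0.0, -0.1, 0.0]
finger_gap: -0.001
grasp_force: 0.0
```

```bash
python3 -c "
from h import *
cv2.imwrite('pics/s2.png',ctrl.grab_frame('scene'))
go([0,.1,.0573])"
```

```text
t 6.5 fix mm [ 1.2 99.8 57.3] rpy [-3.141e+00  1.000e-03  1.702e+00] F [-0.17 -0.31  0.68] need cm [ 0.02 -0.12 -0.  ]
```

>>> servo_tool:
  moves:
    - [-0.05,0,0,0,0,0,1]
    - [-0.05,0,0,0,0,0,1]
    - [0,0,0,0,0,0,1]

```text
t: 6.8
tcp_pos: [0.4737, 0.2113, 0.0573]
tool_rot: [-3.142, 0.0, 1.702]
ft_force: [-0.2, -0.7, 0.0]
finger_gap: 0.003
grasp_force: 0.0
```

>>> servo_tool:
  moves:
    - [-0.05,0,0,0,0,0,1]
    - [0,0,0,0,0,0,1]

```text
t: 7.0
tcp_pos: [0.4737, 0.2109, 0.0573]
tool_rot: [-3.142, 0.0, 1.702]
ft_force: [0.4, 0.8, -0.3]
finger_gap: -0.002
grasp_force: 0.0
```

>>> servo_tool:
  moves:
    - [-0.05,0,0,0,0,0,1]
    - [0,0,0,0,0,0,1]

```text
t: 7.2
tcp_pos: [0.4738, 0.2104, 0.0573]
tool_rot: [-3.141, 0.0, 1.702]
ft_force: [1.3, 1.0, -0.1]
finger_gap: -0.0
grasp_force: 0.0
```

>>> servo_tool:
  moves:
    - [-0.05,0,0,0,0,0,1]
    - [0,0,0,0,0,0,1]

```text
t: 7.4
tcp_pos: [0.4738, 0.2101, 0.0573]
tool_rot: [3.142, -0.0, 1.702]
ft_force: [1.0, 1.6, -0.8]
finger_gap: -0.002
grasp_force: 0.5
```

>>> servo_tool:
  moves:
    - [-0.05,0,0,0,0,0,1]
    - [0,0,0,0,0,0,1]

```text
t: 7.6
tcp_pos: [0.4739, 0.2096, 0.0573]
tool_rot: [3.142, -0.0, 1.702]
ft_force: [-0.5, 2.4, -0.1]
finger_gap: 0.001
grasp_force: 1.2
```

>>> servo_tool:
  moves:
    - [-0.05,0,0,0,0,0,1]
    - [0,0,0,0,0,0,1]

```text
t: 7.8
tcp_pos: [0.474, 0.209, 0.0573]
tool_rot: [3.142, -0.0, 1.702]
ft_force: [1.1, 1.9, 0.7]
finger_gap: -0.002
grasp_force: 1.2
```

>>> servo_tool:
  moves:
    - [-0.05,0,0,0,0,0,1]
    - [0,0,0,0,0,0,1]

```text
t: 8.0
tcp_pos: [0.474, 0.2085, 0.0573]
tool_rot: [-3.142, 0.0, 1.702]
ft_force: [-0.6, 1.6, -0.1]
finger_gap: 0.001
grasp_force: 1.1
```

>>> servo_tool:
  moves:
    - [-0.05,0,0,0,0,0,1]
    - [0,0,0,0,0,0,1]

```text
t: 8.2
tcp_pos: [0.4741, 0.2079, 0.0573]
tool_rot: [3.142, 0.0, 1.702]
ft_force: [0.5, 2.2, 0.9]
finger_gap: -0.003
grasp_force: 1.0
```

```bash
python3 -c "
from h import *
a=cv2.imread('pics/scene0.png');b=ctrl.grab_frame('scene');c=cv2.imread('pics/s2.png')
w=lambda i:cv2.resize(i[240:360,250:430],None,fx=3,fy=4)[:, :]
cv2.imwrite('pics/s3.png',np.hstack([cv2.resize(i[245:325,320:400],None,fx=3.2,fy=3.2,interpolation=cv2.INTER_CUBIC) for i in (a,c,b)]))
go([0,.1,.0573])"
```

```text
t 8.25 fix mm [ 1.2 95.7 57.3] rpy [3.142 0.    1.702] F [-0.04  1.1  -0.66] need cm [ 0.43 -0.12  0.  ]
```

View pics/s3.png

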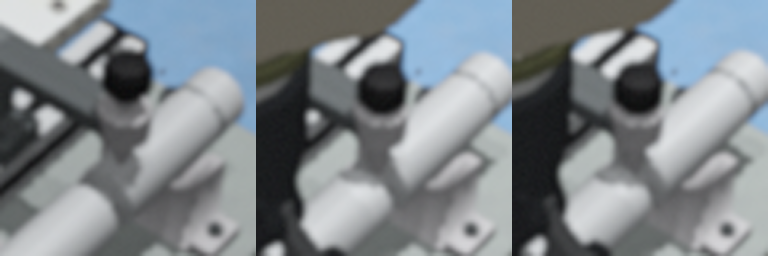

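The knob has dropped by about 4 px between the first and second panels, so the nose is in the groove. I'll keep pushing until it comes up firm.

>>> servo_tool:
  moves:
    - [-0.05,0,0,0,0,0,1]
    - [0,0,0,0,0,0,1]

```text
t: 8.45
tcp_pos: [0.4742, 0.2075, 0.0573]
tool_rot: [3.142, -0.0, 1.702]
ft_force: [-0.1, 2.9, -0.3]
finger_gap: 0.003
grasp_force: 1.2
```

>>> servo_tool:
  moves:
    - [-0.05,0,0,0,0,0,1]
    - [0,0,0,0,0,0,1]

```text
t: 8.65
tcp_pos: [0.4742, 0.2073, 0.0573]
tool_rot: [3.141, -0.001, 1.702]
ft_force: [-0.2, 5.1, -0.8]
finger_gap: -0.0
grasp_force: 2.5
```

>>> servo_tool:
  moves:
    - [-0.05,0,0,0,0,0,1]
    - [0,0,0,0,0,0,1]

```text
t: 8.85
tcp_pos: [0.4742, 0.2071, 0.0573]
tool_rot: [3.141, -0.001, 1.702]
ft_force: [0.8, 7.5, 0.4]
finger_gap: -0.007
grasp_force: 3.8
```

>>> servo_tool:
  moves:
    - [-0.05,0,0,0,0,0,1]
    - [0,0,0,0,0,0,1]

```text
t: 9.05
tcp_pos: [0.4742, 0.207, 0.0574]
tool_rot: [3.141, -0.002, 1.702]
ft_force: [-0.9, 10.5, 0.1]
finger_gap: -0.004
grasp_force: 5.1
```

>>> servo_tool:
  moves:
    - [-0.02,0,0,0,0,0,1]
    - [0,0,0,0,0,0,1]
    - [0,0,0,0,0,0,1]

```text
t: 9.35
tcp_pos: [0.4743, 0.207, 0.0573]
tool_rot: [3.141, -0.002, 1.702]
ft_force: [-0.1, 12.2, -0.5]
finger_gap: -0.001
grasp_force: 5.7
```

>>> servo_tool:
  moves:
    - [0.2,0,0,0,0,0,1]
    - [0.5,0,0,0,0,0,1]
    - [1,0,0,0,0,0,1]
    - [1,0,-2,0,0,0,1]
    - [0,0,-3,0,0,0,1]
    - [0,0,-3,0,0,0,1]
    - [0,0,-3,0,0,0,1]
    - [0,0,-3,0,0,0,1]
    - [0,0,-2,0,0,0,1]
    - [0,0,0,0,0,0,1]

```text
t: 10.35
tcp_pos: [0.4716, 0.2332, 0.22]
tool_rot: [3.136, -0.0, 1.702]
ft_force: [0.3, 0.9, -0.6]
finger_gap: -0.0
grasp_force: 0.0
```

```bash
python3 -c "
from h import *
cv2.imwrite('pics/t4.png',ctrl.grab_frame('top'))
cv2.imwrite('pics/w4.png',ctrl.grab_frame('wrist'))
go([0,.1,.22])"
```

```text
t 10.45 fix mm [  0.8 120.8 216.9] rpy [-3.141  0.     1.702] F [ 0.38  0.89 -0.53] need cm [-2.08 -0.09 -0.31]
```

>>> servo_tool:
  moves:
    - [-3,0,0,0,0,0,1]
    - [-3,0,0,0,0,0,1]
    - [-3,0,0,0,0,0,1]
    - [-3,0,0,0,0,0,1]
    - [-3,0,0,0,0,0,1]
    - [-3,0,0,0,0,0,1]
    - [-3,0,0,0,0,0,1]
    - [-3,0,0,0,0,0,1]
    - [-2.3,0,0,0,0,0,1]
    - [0,0,0,0,0,0,1]

```text
t: 11.45
tcp_pos: [0.5051, -0.0302, 0.2158]
tool_rot: [-3.139, -0.001, 1.699]
ft_force: [0.7, -0.1, -0.7]
finger_gap: -0.0
grasp_force: 0.0
```

```bash
python3 -c "
from h import *
cv2.imwrite('pics/w5.png',ctrl.grab_frame('scene'))
t=cv2.imread('pics/t4.png');s=cv2.imread('pics/w5.png')
cv2.imwrite('pics/m5.png',np.hstack([cv2.resize(t[225:350,230:390],(480,375)),cv2.resize(s[240:365,300:400],(300,375))]))
go([0.002,-.142,.0573])"
```

```text
t 11.5 fix mm [   1.3 -143.   216. ] rpy [-3.139e+00 -1.000e-03  1.700e+00] F [-0.2   1.93  0.63] need cm [ 0.08  0.1  15.87]
```

View pics/m5.png

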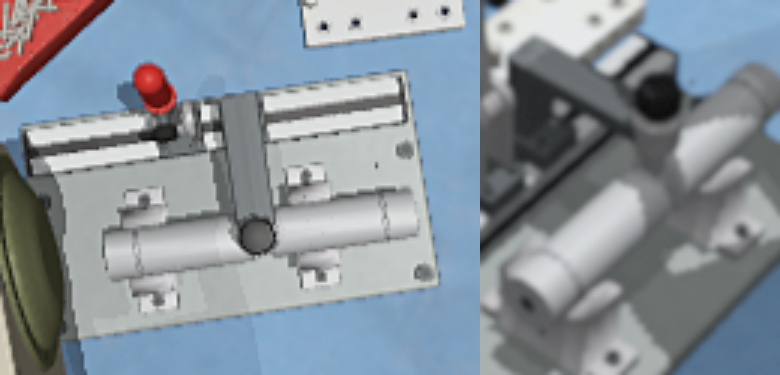

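In the crop the groove now lies under the plunger knob at (258,236), and the spindle's -y end is at (416,210) with free space beside it.

>>> servo_tool:
  moves:
    - [0,0.1,2,0,0,0,1]
    - [0,0,2,0,0,0,1]
    - [0,0,2,0,0,0,1]
    - [0,0,2,0,0,0,1]
    - [0,0,2,0,0,0,1]
    - [0,0,2,0,0,0,1]
    - [0,0,2,0,0,0,1]
    - [0,0,1.5,0,0,0,1]
    - [0,0,0.3,0,0,0,1]
    - [0,0,0,0,0,0,1]

```text
t: 12.5
tcp_pos: [0.5058, -0.0271, 0.059]
tool_rot: [-3.14, -0.001, 1.703]
ft_force: [0.2, 0.3, 0.1]
finger_gap: 0.003
grasp_force: 0.0
```

>>> servo_tool:
  moves:
    - [0.2,0,0,0,0,0,1]
    - [0.2,0,0,0,0,0,1]
    - [0.2,0,0,0,0,0,1]
    - [0.2,0,0,0,0,0,1]
    - [0.1,0,0,0,0,0,1]
    - [0,0,0,0,0,0,1]
    - [0,0,0,0,0,0,1]

```text
t: 13.2
tcp_pos: [0.5051, -0.0191, 0.0594]
tool_rot: [3.142, 0.0, 1.702]
ft_force: [-0.2, -0.1, 0.7]
finger_gap: -0.003
grasp_force: 0.0
```

```bash
python3 -c "
from h import *
go([0.002,-.1285,.0573])"
```

```text
t 13.2 fix mm [   2.8 -133.5   59.4] rpy [3.142 0.    1.702] F [-0.18 -0.14  0.74] need cm [ 0.5  -0.07  0.21]
```

>>> servo_tool:
  moves:
    - [0.1,0,0,0,0,0,1]
    - [0.1,0,0,0,0,0,1]
    - [0.1,0,0,0,0,0,1]
    - [0,0,0,0,0,0,1]

```text
t: 13.6
tcp_pos: [0.5046, -0.016, 0.0593]
tool_rot: [3.142, 0.0, 1.702]
ft_force: [0.8, 0.2, 0.2]
finger_gap: -0.003
grasp_force: 0.0
```

>>> servo_tool:
  moves:
    - [0.05,0,0,0,0,0,1]
    - [0.05,0,0,0,0,0,1]
    - [0,0,0,0,0,0,1]

```text
t: 13.9
tcp_pos: [0.5045, -0.0151, 0.0593]
tool_rot: [3.142, 0.0, 1.702]
ft_force: [-0.0, 0.4, 0.5]
finger_gap: -0.002
grasp_force: 0.0
```

>>> servo_tool:
  moves:
    - [0.05,0,0,0,0,0,1]
    - [0.05,0,0,0,0,0,1]
    - [0,0,0,0,0,0,1]

```text
t: 14.2
tcp_pos: [0.5044, -0.0141, 0.0593]
tool_rot: [-3.142, -0.0, 1.702]
ft_force: [-0.2, 0.4, 0.5]
finger_gap: 0.003
grasp_force: 0.0
```

>>> servo_tool:
  moves:
    - [0.05,0,0,0,0,0,1]
    - [0,0,0,0,0,0,1]

```text
t: 14.4
tcp_pos: [0.5043, -0.0136, 0.0593]
tool_rot: [3.142, -0.0, 1.702]
ft_force: [-0.3, -0.1, -0.5]
finger_gap: 0.001
grasp_force: 0.0
```

>>> servo_tool:
  moves:
    - [0.05,0,0,0,0,0,1]
    - [0,0,0,0,0,0,1]

```text
t: 14.6
tcp_pos: [0.5042, -0.0131, 0.0593]
tool_rot: [-3.142, -0.0, 1.702]
ft_force: [-0.4, -0.0, -0.9]
finger_gap: -0.003
grasp_force: 0.0
```

>>> servo_tool:
  moves:
    - [0.05,0,0,0,0,0,1]
    - [0,0,0,0,0,0,1]

```text
t: 14.8
tcp_pos: [0.5042, -0.0126, 0.0594]
tool_rot: [3.142, 0.0, 1.702]
ft_force: [0.2, 1.0, 0.2]
finger_gap: 0.0
grasp_force: 0.1
```

>>> servo_tool:
  moves:
    - [0.05,0,0,0,0,0,1]
    - [0,0,0,0,0,0,1]

```text
t: 15.0
tcp_pos: [0.5042, -0.0124, 0.0594]
tool_rot: [3.141, 0.0, 1.702]
ft_force: [-0.3, -1.8, -1.1]
finger_gap: -0.004
grasp_force: 1.0
```

>>> servo_tool:
  moves:
    - [0.05,0,0,0,0,0,1]
    - [0,0,0,0,0,0,1]

```text
t: 15.2
tcp_pos: [0.5041, -0.0118, 0.0593]
tool_rot: [3.142, 0.0, 1.702]
ft_force: [-0.5, -1.7, -0.3]
finger_gap: 0.002
grasp_force: 1.2
```

>>> servo_tool:
  moves:
    - [0.05,0,0,0,0,0,1]
    - [0,0,0,0,0,0,1]

```text
t: 15.4
tcp_pos: [0.504, -0.0112, 0.0593]
tool_rot: [3.142, 0.0, 1.702]
ft_force: [-0.5, -2.1, -0.6]
finger_gap: -0.002
grasp_force: 1.1
```

>>> servo_tool:
  moves:
    - [0.05,0,0,0,0,0,1]
    - [0,0,0,0,0,0,1]

```text
t: 15.6
tcp_pos: [0.5039, -0.0106, 0.0593]
tool_rot: [3.142, 0.0, 1.702]
ft_force: [-0.2, -1.5, 0.5]
finger_gap: -0.003
grasp_force: 1.1
```

>>> servo_tool:
  moves:
    - [0.05,0,0,0,0,0,1]
    - [0,0,0,0,0,0,1]

```text
t: 15.8
tcp_pos: [0.5038, -0.0101, 0.0593]
tool_rot: [-3.142, -0.0, 1.702]
ft_force: [0.2, -2.5, -0.1]
finger_gap: -0.004
grasp_force: 1.1
```

>>> servo_tool:
  moves:
    - [0.05,0,0,0,0,0,1]
    - [0,0,0,0,0,0,1]

```text
t: 16.0
tcp_pos: [0.5038, -0.0098, 0.0593]
tool_rot: [3.142, 0.0, 1.702]
ft_force: [0.7, -4.4, -0.1]
finger_gap: 0.004
grasp_force: 2.0
```

>>> servo_tool:
  moves:
    - [0.05,0,0,0,0,0,1]
    - [0,0,0,0,0,0,1]

```text
t: 16.2
tcp_pos: [0.5038, -0.0097, 0.0594]
tool_rot: [3.142, 0.001, 1.702]
ft_force: [-1.3, -6.6, -0.4]
finger_gap: -0.002
grasp_force: 3.2
```

>>> servo_tool:
  moves:
    - [0.05,0,0,0,0,0,1]
    - [0,0,0,0,0,0,1]

```text
t: 16.4
tcp_pos: [0.5038, -0.0096, 0.0594]
tool_rot: [3.141, 0.002, 1.702]
ft_force: [-0.3, -9.1, -0.4]
finger_gap: 0.001
grasp_force: 4.4
```

>>> servo_tool:
  moves:
    - [0.05,0,0,0,0,0,1]
    - [0,0,0,0,0,0,1]
    - [0,0,0,0,0,0,1]

```text
t: 16.7
tcp_pos: [0.5039, -0.0095, 0.0594]
tool_rot: [3.141, 0.002, 1.702]
ft_force: [-0.7, -12.0, -1.0]
finger_gap: -0.004
grasp_force: 5.6
```

>>> servo_tool:
  moves:
    - [-0.2,0,0,0,0,0,1]
    - [-0.5,0,0,0,0,0,1]
    - [-1,0,0,0,0,0,1]
    - [0,0,-3,0,0,0,1]
    - [0,0,-4,0,0,0,1]
    - [0,0,-4,0,0,0,1]
    - [0,0,-4,0,0,0,1]
    - [0,0,-4,0,0,0,1]
    - [0,0,-4,0,0,0,1]
    - [0,0,-2,0,0,0,1]

```text
t: 17.7
tcp_pos: [0.5062, -0.0255, 0.3129]
tool_rot: [3.137, 0.002, 1.702]
ft_force: [-1.0, 0.2, -0.5]
finger_gap: -0.003
grasp_force: 0.0
```

```bash
python3 -c "
from h import *
def red(im,box):
    x0,y0,x1,y1=box;h=cv2.cvtColor(im[y0:y1,x0:x1],cv2.COLOR_BGR2HSV)
    m=(((h[...,0]<8)|(h[...,0]>172))&(h[...,1]>150)&(h[...,2]>60)).astype(np.uint8)
    n,l,s,c=cv2.connectedComponentsWithStats(m);k=1+np.argmax(s[1:,4]);print(s[k])
    ys,xs=np.where(l==k);P=np.c_[xs+x0,ys+y0].astype(float);return P,P.mean(0)
t,tc=red(cv2.imread('pics/t4.png'),(268,240,300,275))
s,sc=red(cv2.imread('pics/scene0.png'),(280,180,310,240))
print(tc,sc);p=tri('top',tc,'scene',sc);print(p,fix(p[0]))
# scene grip axis ends
for r in(.095,.14):
  pass
v=cv2.fitLine(s.astype(np.float32),cv2.DIST_L2,0,.01,.01).ravel();print(v)
# pivot/lever in fixture frame predicted
for y in(.02,.025,.03):
  print(y,proj('top',[wor([.078-.118*np.cos(1.7),y,.1+.118*np.sin(1.7)])]),proj('scene',[wor([.078-.118*np.cos(1.7),y,.1+.118*np.sin(1.7)])]))
go([0.13,.025,.3])"
```

```text
[  7   7  14  16 150]
[  6  10  15  44 428]
[281.14       254.47333333] [293.22897196 211.39485981]
(array([0.56872431, 0.15203879, 0.21533384]), np.float64(0.0008128410531839354)) [0.08785257 0.02809777 0.21533384]
[9.7912855e-02 9.9519497e-01 2.9322897e+02 2.1139487e+02]
0.02 [[285.4137347  250.28390525]] [[294.52586591 206.31831578]]
0.025 [[282.35796631 250.69474527]] [[292.12880469 207.93578114]]
0.03 [[279.30171167 251.10565067]] [[289.71494623 209.56458078]]
t 17.7 fix mm [   3.1 -139.9  312.9] rpy [3.137e+00 2.000e-03 1.702e+00] F [-0.98  0.25 -0.46] need cm [16.46 12.72  1.32]
```

>>> servo_tool:
  moves:
    - [2.8,2.15,0,0,0,0,1]
    - [2.8,2.15,0,0,0,0,1]
    - [2.8,2.15,0,0,0,0,1]
    - [2.8,2.15,0,0,0,0,1]
    - [2.8,2.15,0,0,0,0,1]
    - [2.7,2.15,0,0,0,0,1]
    - [0,0,0,0,0,0,1]
    - [0,0,0,0,0,0,1]

```text
t: 18.5
tcp_pos: [0.612, 0.1574, 0.3087]
tool_rot: [-3.141, -0.0, 1.703]
ft_force: [-0.4, -0.3, 0.3]
finger_gap: -0.003
grasp_force: 0.0
```

```bash
python3 -c "
from h import *
cv2.imwrite('pics/s6.png',ctrl.grab_frame('scene')[100:360,200:460])
go([0.130,.026,.228])
"
```

```text
t 18.55 fix mm [131.2  27.3 309.1] rpy [-3.141  0.     1.702] F [ 0.01 -0.55  0.23] need cm [-0.13 -0.11  8.11]
```

View pics/s6.png

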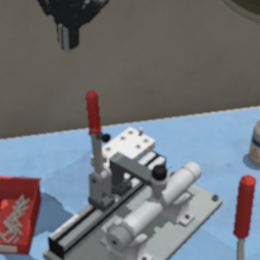

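The gripper tip, at about (70,45) in the crop, is above and behind the lever grip at (93,110), and nothing stands in its way down.

>>> servo_tool:
  moves:
    - [0,0,2,0,0,0,1]
    - [0,0,2,0,0,0,1]
    - [0,0,2,0,0,0,1]
    - [-0.1,0,2,0,0,0,1]
    - [0,-0.3,0.1,0,0,0,1]
    - [0,-0.3,0,0,0,0,1]
    - [0,0,0,0,0,0,1]

```text
t: 19.25
tcp_pos: [0.606, 0.1552, 0.23]
tool_rot: [3.139, 0.0, 1.701]
ft_force: [-0.6, -0.1, 0.6]
finger_gap: -0.003
grasp_force: 0.0
```

>>> servo_tool:
  moves:
    - [0,-0.3,0,0,0,0,1]
    - [0,-0.3,0,0,0,0,1]
    - [0,-0.3,0,0,0,0,1]
    - [0,0,0,0,0,0,1]

```text
t: 19.65
tcp_pos: [0.5968, 0.1545, 0.2286]
tool_rot: [3.141, 0.0, 1.702]
ft_force: [0.1, -0.1, 0.2]
finger_gap: -0.0
grasp_force: 0.0
```

>>> servo_tool:
  moves:
    - [0,-0.3,0,0,0,0,1]
    - [0,-0.3,0,0,0,0,1]
    - [0,-0.3,0,0,0,0,1]
    - [0,0,0,0,0,0,1]

```text
t: 20.05
tcp_pos: [0.5883, 0.1532, 0.2289]
tool_rot: [3.14, 0.0, 1.702]
ft_force: [2.0, 0.7, 1.5]
finger_gap: 0.002
grasp_force: 1.4
```

```bash
python3 -c "
from h import *
go([0.1,.026,.228])
P=np.array([.078,.1]);w=.0145
for a in np.arange(1.7,-.01,-.1):
    c=P+.118*np.array([-np.cos(a),np.sin(a)])+.0085*np.array([np.sin(a),np.cos(a)])
    print(round(a,2),((c+[w,.011])*1e3).round(1))
"
```

```text
t 20.05 fix mm [107.5  26.8 228.9] rpy [3.14  0.    1.702] F [2.05 0.67 1.52] need cm [-0.07 -0.75  0.08]
1.7 [116.1 226.9]
1.6 [104.4 228.7]
1.5 [ 92.6 229.3]
1.4 [ 80.8 228.7]
1.3 [ 69.1 227. ]
1.2 [ 57.7 224.1]
1.1 [ 46.6 220. ]
1.0 [ 35.9 214.9]
0.9 [ 25.8 208.7]
0.8 [ 16.4 201.6]
0.7 [  7.7 193.5]
0.6 [-1.000e-01  1.846e+02]
0.5 [ -7. 175.]
0.4 [-12.9 164.8]
0.3 [-17.7 154. ]
0.2 [-21.5 142.8]
0.1 [-24.1 131.2]
-0.0 [-25.5 119.5]
```

>>> servo_tool:
  moves:
    - [0,-0.7,0,0,0,0,1]
    - [0,-0.8,0,0,0,0,1]
    - [0,-1.2,0.05,0,0,0,1]
    - [0,-1.2,0.2,0,0,0,1]
    - [0,-1.1,0.3,0,0,0,1]

```text
t: 20.55
tcp_pos: [0.538, 0.1465, 0.2233]
tool_rot: [3.141, 0.0, 1.702]
ft_force: [3.8, -0.3, 4.2]
finger_gap: -0.0
grasp_force: 2.1
```

>>> servo_tool:
  moves:
    - [0,-1.1,0.4,0,0,0,1]
    - [0,-1.1,0.5,0,0,0,1]
    - [0,-1.0,0.6,0,0,0,1]
    - [0,-0.9,0.7,0,0,0,1]

```text
t: 20.95
tcp_pos: [0.4971, 0.1412, 0.2012]
tool_rot: [3.141, 0.0, 1.702]
ft_force: [1.4, -0.8, 3.8]
finger_gap: 0.002
grasp_force: 2.2
```

```bash
python3 -c "
from h import *
cv2.imwrite('pics/s7.png',ctrl.grab_frame('scene')[100:360,200:460])
go([0.0164,.026,.2016])
"
```

```text
t 21.0 fix mm [ 13.9  26.7 200. ] rpy [-3.139  0.     1.702] F [ 0.53 -0.7   1.82] need cm [-0.07  0.25 -0.16]
```

View pics/s7.png

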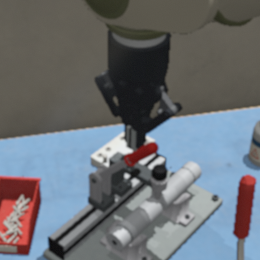

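The lever is halfway down at about 45°, with the fingertips on its red grip.

>>> servo_tool:
  moves:
    - [0,-0.6,0.65,0,0,0,1]
    - [0,-0.8,0.9,0,0,0,1]
    - [0,-0.7,0.95,0,0,0,1]
    - [0,-0.6,1.0,0,0,0,1]
    - [0,-0.5,1.1,0,0,0,1]
    - [0,-0.4,1.1,0,0,0,1]

```text
t: 21.6
tcp_pos: [0.4614, 0.1366, 0.1436]
tool_rot: [-3.14, 0.0, 1.702]
ft_force: [-0.3, -0.9, 4.0]
finger_gap: 0.004
grasp_force: 2.2
```

>>> servo_tool:
  moves:
    - [0,-0.2,0.5,0,0,0,1]
    - [0,0,0.5,0,0,0,1]
    - [0,0,0.3,0,0,0,1]
    - [0,0,0,0,0,0,1]

```text
t: 22.0
tcp_pos: [0.4601, 0.1364, 0.1305]
tool_rot: [-3.141, -0.0, 1.702]
ft_force: [-0.7, -0.2, 1.2]
finger_gap: 0.003
grasp_force: 0.2
```

>>> servo_tool:
  moves:
    - [0,0,0.2,0,0,0,1]
    - [0,0,0.2,0,0,0,1]
    - [0,0,0,0,0,0,1]

```text
t: 22.3
tcp_pos: [0.4603, 0.1364, 0.1267]
tool_rot: [-3.141, -0.0, 1.702]
ft_force: [-0.8, -0.5, 2.2]
finger_gap: 0.001
grasp_force: 0.9
```

>>> servo_tool:
  moves:
    - [0,0,0.2,0,0,0,1]
    - [0,0,0,0,0,0,1]

```text
t: 22.5
tcp_pos: [0.4603, 0.1364, 0.1247]
tool_rot: [-3.141, -0.0, 1.702]
ft_force: [-1.3, 0.1, 1.9]
finger_gap: -0.002
grasp_force: 1.0
```

>>> servo_tool:
  moves:
    - [0,0,0.2,0,0,0,1]
    - [0,0,0,0,0,0,1]

```text
t: 22.7
tcp_pos: [0.4603, 0.1364, 0.1226]
tool_rot: [-3.141, -0.0, 1.702]
ft_force: [-1.4, 0.0, 1.3]
finger_gap: -0.003
grasp_force: 0.9
```

>>> servo_tool:
  moves:
    - [0,0,0.15,0,0,0,1]
    - [0,0,0,0,0,0,1]

```text
t: 22.9
tcp_pos: [0.4603, 0.1364, 0.1212]
tool_rot: [-3.141, -0.0, 1.702]
ft_force: [-1.2, -0.8, 2.3]
finger_gap: 0.005
grasp_force: 0.9
```

>>> servo_tool:
  moves:
    - [0,0,0.1,0,0,0,1]
    - [0,0,0,0,0,0,1]

```text
t: 23.1
tcp_pos: [0.4603, 0.1364, 0.1202]
tool_rot: [-3.141, -0.0, 1.702]
ft_force: [-1.9, -0.5, 3.4]
finger_gap: 0.002
grasp_force: 1.2
```

>>> servo_tool:
  moves:
    - [0,0,0.1,0,0,0,1]
    - [0,0,0,0,0,0,1]

```text
t: 23.3
tcp_pos: [0.4603, 0.1364, 0.1193]
tool_rot: [-3.141, 0.0, 1.702]
ft_force: [-2.0, -0.7, 3.5]
finger_gap: -0.001
grasp_force: 1.9
```

>>> servo_tool:
  moves:
    - [0,0,0.1,0,0,0,1]
    - [0,0,0,0,0,0,1]

```text
t: 23.5
tcp_pos: [0.4603, 0.1364, 0.1189]
tool_rot: [3.141, 0.0, 1.702]
ft_force: [-5.0, -0.2, 10.1]
finger_gap: 0.003
grasp_force: 5.4
```

>>> servo_tool:
  moves:
    - [0,0,0.05,0,0,0,1]
    - [0,0,0,0,0,0,1]

```text
t: 23.7
tcp_pos: [0.4603, 0.1364, 0.1188]
tool_rot: [3.141, 0.0, 1.702]
ft_force: [-6.5, -1.0, 15.8]
finger_gap: -0.0
grasp_force: 7.6
```

>>> servo_tool:
  moves:
    - [0,0,0.05,0,0,0,1]
    - [0,0,0,0,0,0,1]

```text
t: 23.9
tcp_pos: [0.4604, 0.1364, 0.1186]
tool_rot: [3.14, 0.0, 1.702]
ft_force: [-7.1, -1.3, 19.4]
finger_gap: 0.0
grasp_force: 9.7
```

>>> servo_tool:
  moves:
    - [0,0,0.05,0,0,0,1]
    - [0,0,0,0,0,0,1]

```text
t: 24.1
tcp_pos: [0.4604, 0.1364, 0.1185]
tool_rot: [3.14, 0.0, 1.702]
ft_force: [-9.1, -1.5, 23.2]
finger_gap: -0.002
grasp_force: 11.7
```

>>> servo_tool:
  moves:
    - [0,0,-0.3,0,0,0,1]
    - [0,0,-1,0,0,0,1]
    - [0,0,-2,0,0,0,1]
    - [0,0,-3,0,0,0,1]
    - [0,0,-3,0,0,0,1]
    - [2,-3,-3,0,0,0,1]
    - [2,-3,-2,0,0,0,1]
    - [3,-4,0,0,0,0,1]
    - [3,-4,0,0,0,0,1]
    - [3,-4,0,0,0,0,1]

```text
t: 25.1
tcp_pos: [0.2633, 0.2423, 0.2603]
tool_rot: [3.14, -0.001, 1.701]
ft_force: [-0.1, 1.3, -0.0]
finger_gap: 0.001
grasp_force: 0.0
```

```bash
python3 -c "
from h import *
a=ctrl.grab_frame('scene');b=ctrl.grab_frame('top')
cv2.imwrite('pics/m8.png',np.hstack([cv2.resize(a[170:370,200:440],(480,400)),cv2.resize(b[200:350,200:320],(320,400))]))
go([0,0,.3])
"
```

```text
t 25.2 fix mm [-206.   158.2  260.4] rpy [ 3.141e+00 -1.000e-03  1.707e+00] F [ 0.07 -0.54 -0.94] need cm [-15.98  20.47  -3.98]
```

View pics/m8.png

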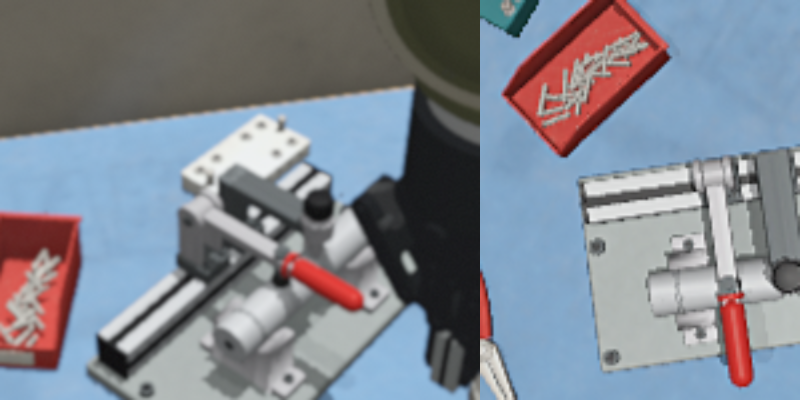

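The lever is down with its foot on the spindle, the knob is low, and the bin and jig have not moved. The robot is clear. Handing in.

```bash
python3 -c "
from cell import ctrl
print(ctrl.hand_in())"
```

```text
the job is handed in; nothing more can be done
None
```

The spindle is indexed and came up firm at about 12 N in both directions, the lever clamp is down on it and released, the things around the fixture still stand where they were, and the job was handed in at about 25 s; the clamp grip was pressed to about 23 N vertically as the lever bottomed out.

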